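# Carving tools to the other rack, order reversed

### The arm

A 6-joint arm with a two-finger parallel gripper is mounted at the origin on the work surface; the furniture and walls round the work are solid. World frame = base frame: x ahead of the robot, y to its left, z up, the work surface at z = 0. Lengths are in mm, angles in rad, forces in N, time in s.
With the tool pointing down it reaches from about 400 to 925 mm from the base axis. Payload 12.5 kg.
Tool frame: the origin (TCP) lies on the centre line of the jaws, within the pads' length; the fingertips stand 17 mm ahead of it and the grasp point (between the pads) lies 2 mm behind it; z points along the fingers, y is the line along which they close (so a half turn about z gives the same grasp; the last joint's range is limited). The gripper opens to 95 mm and grips with 3 to 60 N. Pads are 20 mm wide; open, the fingers measure 119 mm over their backs; the gripper's body (75 mm by 180 mm) begins 59 mm behind the grasp point.
Start: joints at [-1.428, 0.491, 1.559, -0, 1.092, -0.106], TCP at [153.923, -605.766, 231.661] pointing down, gripper open.
Joint ranges: [-3.1, 3.1], [-0.84, 2.19], [0.05, 2.79], [-1.13, 4.28], [0.06, 2.93], [-2.69, 2.69]. Speed limits (rad/s): [2.22, 2.22, 2.79, 3.14, 3.14, 3.14].

### API

Orientations are given as [roll, pitch, yaw] about the fixed x, y, z axes, in that order (R = Rz(yaw) Ry(pitch) Rx(roll)).
In Python, from cell import env gives the robot as it stands.
- The arm moves only by the tool drive_tool, never from a script. Its argument "deltas" is text: rows parted by semicolons, each of 4 numbers parted by spaces: the shift along the world's x, y, z normalised to -1 to 1, where 1 is 100 mm, then the turn about the world's z normalised to -1 to 1, where 1 is 180 degrees. A call has 1 to 10 rows; each row shifts and turns the commanded pose from where the row before left it; what a row does not reach is not made up. A row lasts 1/12 s, in which the tool goes at most 41.7 mm and 7.16 degrees, less where a joint would pass 70% of its speed; a pose out of reach is approached as far as the arm can. A call with a number of a shift or a turn outside -1 to 1 is refused whole. A call with a gripper value outside its range is refused whole. "gripper" is the closure, from 0 (fully open) to 1 (shut), set as the call begins (left out, the last holds). The fingers move at their own pace and stop on an object; the grip force is fixed at half the most. Time passes only in rows, so rows that do not move let the fingers close. It gives the time, the measured TCP pose, the force, the opening and the grip force at its end, in the units of the state.
- env.state(): the state, without advancing time (a new reading comes with each control period).
- env.read_camera(name): name is "scene" or "top" or "wrist"; returns (picture, depth): 420x560x3 uint8, red, green, blue; 420x560 float32, mm along the optical axis (not along the pixel's ray), 0 where there is no reading.
- env.camera_params(name): a dict with "mtx" (3x3 intrinsics, pixels), "camera_from_world" (4x4, takes a point from world to camera coordinates); the wrist camera has in their place "mount" (4x4, takes a point from camera to tool coordinates, whose origin is the TCP and whose axes are the flange's). Camera axes: x right, y down, z forward; pixel columns grow to the right and rows downward; lengths in mm; the calibration is good to about 2 mm. A picture is of the moment at which its call begins: read the wrist's pose just before it. camera_params takes no time and is no camera call.
- env.job_done(): hands the job in; it is judged then, once.
The state is a dict: "t": time; "joints": joint angles; "qvel": joint speeds; "tau": joint torques, N m; "eef_pos": TCP position; "tcp_rot": TCP orientation; "ft_force": force on the tool from outside, world axes, zero at the start; "moment": the same for the moment, N m; "opening": opening from 0.0 (shut) to 1.0 (fully open); "grip_force": force on a finger pad.
Only numpy, scipy, OpenCV 4.12 (cv2) and the standard library are available. Lean on these libraries where they do the work, as an engineer would, in place of code of your own. Each camera call takes 0.05 s, during which the arm holds its last target. There are 200 camera calls.

### The job

The next carver is left-handed: move the four tools one by one from the full rack to the empty rack, in reverse order, so that the tool lying leftmost now comes rightmost and so on, one tool to each place. Lay each tool flat on the board between its pegs, pointing lengthwise as in the full rack and roughly centred on the board.

Things in the scene. Friction and masses are not known exactly. Their poses are not given: they have to be found in the camera images.
- hollow_punch: Blue steel hollow punch, the shortest tool, 157 mm, 0.21 kg. Origin: mid-length, mid-width, on the underside. y along the tool, z up. At the start the forked thick collar (24 wide, 26 high, y -60 to -24 mm) points to the robot; the rest is a plain shank 12 mm wide, 20 high. Grip at y = 0.
- screwdriver: Screwdriver, red handle, thin steel shank, 170 mm, 0.07 kg. Origin: mid-length, mid-width, on the underside. y along the tool to the tip, z up. Handle (20 wide, 22 high) y -85 to +4 mm, points to the robot at the start; shank 6 mm thick. Grip the handle at y about -25 mm (balance).
- gouge: Carving gouge, turned tan wooden handle, dark hollow blade, 247 mm, 0.17 kg. Origin: mid-length, mid-width, on the underside. y along the tool to the cutting edge, z up. Handle (28 wide, 28 high, a flat beneath stops it rolling) y -124 to +12 mm, points to the robot at the start; blade 18 mm wide. Grip the handle at y about -25 mm (balance).
- chisel: Bevel-edge chisel, yellow handle, long straight steel blade, square-ended, 256 mm, 0.2 kg. Origin: mid-length, mid-width, on the underside. y along the tool to the handle's end, z up. Handle (26 wide, 26 high, a flat beneath stops it rolling) y +2 to +128 mm, points to the robot at the start. Grip it at y about +22 mm (balance).
- new_rack: Empty wooden rack, fixed, 150 x 280 mm, left or right of the robot. Origin: centre of its underside; x along the tools, away from the robot; y along the row, to the left. Four places centred at x 0, y +99, +33, -33, -99 mm; tools lie on the board 14 mm above the origin. Each has four pegs 10 mm thick, 24 mm above the board, at x +-55 mm, 28 mm to either side of its middle
- old_rack: Base of the full wooden rack, fixed, 150 x 280 mm, on the other side of the robot from the empty one; it carries the four cradles. Origin: centre of its underside; x away from the robot, y along the row, to the left. Cradles stand at y +99, +33, -33, -99 mm; tools lie 14 mm above the origin. Both racks are turned by up to 0.22 rad
- hollow_punch_cradle: Fixed wooden cradle (one of four alike, side by side 66 mm apart, order shuffled) of the full rack, where the hollow punch lies at the start. Board 150 x 64 x 8 mm; origin: centre of its underside, 8 mm below the surface the tool lies on; x along the tool, away from the robot; y across the row, to the left. Pegs 10 mm thick, 24 mm high at x +-55, y +-28 mm; clear for fingers between
- screwdriver_cradle: Fixed wooden cradle (one of four alike, side by side 66 mm apart, order shuffled) of the full rack, where the screwdriver lies at the start. Board 150 x 64 x 8 mm; origin: centre of its underside, 8 mm below the surface the tool lies on; x along the tool, away from the robot; y across the row, to the left. Pegs 10 mm thick, 24 mm high at x +-55, y +-28 mm; clear for fingers between
- gouge_cradle: Fixed wooden cradle (one of four alike, side by side 66 mm apart, order shuffled) of the full rack, where the carving gouge lies at the start. Board 150 x 64 x 8 mm; origin: centre of its underside, 8 mm below the surface the tool lies on; x along the tool, away from the robot; y across the row, to the left. Pegs 10 mm thick, 24 mm high at x +-55, y +-28 mm; clear for fingers between
- chisel_cradle: Fixed wooden cradle (one of four alike, side by side 66 mm apart, order shuffled) of the full rack, where the chisel lies at the start. Board 150 x 64 x 8 mm; origin: centre of its underside, 8 mm below the surface the tool lies on; x along the tool, away from the robot; y across the row, to the left. Pegs 10 mm thick, 24 mm high at x +-55, y +-28 mm; clear for fingers between
There are look-alikes about, which are no part of the job. Leave any turquoise look-alike of the gouge_cradle alone.

How it is judged:
By the outcome, as a careful person would: the job done as asked, in the order asked, and still so for the second after the job is handed in, with the robot touching nothing.
It also fails if it takes over 106 s, if anything falls off the work surface, if the arm or the gripper's body presses on something with over 40 N, if the wrist force passes 120 N, or if a joint passes its speed limit or range.

## Working session

There is one attempt and no reset: what is moved stays moved. The work goes in short steps, Python scripts to look and compute and a tool call to move; the robot and the scene stay as the last step left them, time stands still between calls to the robot, and variables do not carry over. Pictures are saved under pics/ and viewed, at most 14 in all, crops included, and the job is handed in when it is done.

Besides the shell and the picture viewer there is one more tool, called as name(argument=value, ...) on one line, values as JSON. drive_tool: Moves the arm, as the interface text tells. Its arguments: {"type":"object","properties":{"deltas":{"type":"string"},"gripper":{"type":"number"}},"required":["deltas"]}

```bash
mkdir -p pics; python3 - <<'E'
from cell import env
import cv2,numpy as np
np.set_printoptions(suppress=True,precision=3)
for n in ("scene","top"):
    p,d=env.read_camera(n); cv2.imwrite(f"pics/{n}0.png",p[:,:,::-1]); np.savez(f"{n}0.npz",p=p,d=d)
    c=env.camera_params(n); print(n,c["mtx"],c["camera_from_world"])
print(env.camera_params("wrist")); print(env.state())
E
```

```text
scene [[392.351   0.    276.469]
 [  0.    392.351 212.988]
 [  0.      0.      1.   ]] [[   0.76    -0.649   -0.01  -534.9  ]
 [  -0.39    -0.443   -0.807  117.333]
 [   0.52     0.618   -0.59  1373.798]
 [   0.       0.       0.       1.   ]]
top [[444.346   0.    287.861]
 [  0.    444.346 208.551]
 [  0.      0.      1.   ]] [[   0.007   -1.       0.004 -259.453]
 [  -0.996   -0.007   -0.09   507.581]
 [   0.09    -0.003   -0.996 1325.133]
 [   0.       0.       0.       1.   ]]
{'mtx': array([[362.212,   0.   , 276.294],
       [  0.   , 362.212, 208.747],
       [  0.   ,   0.   ,   1.   ]]), 'mount': array([[   0.   ,   -0.957,   -0.29 ,   81.192],
       [   1.   ,    0.   ,    0.   ,   -0.369],
       [  -0.   ,   -0.29 ,    0.957, -153.96 ],
       [   0.   ,    0.   ,    0.   ,    1.   ]])}
{'t': 0.1, 'joints': array([-1.428,  0.491,  1.559, -0.   ,  1.092, -0.106]), 'qvel': array([-0.001, -0.001, -0.002,  0.   , -0.002,  0.001]), 'tau': array([  0.004, -61.363, -25.86 ,   0.069,   0.047,  -0.   ]), 'eef_pos': array([ 153.879, -605.556,  231.134]), 'tcp_rot': array([-3.141, -0.   ,  0.249]), 'ft_force': array([ 0.184, -0.2  ,  0.186]), 'moment': array([-0.009, -0.004,  0.039]), 'grip_force': 0.0, 'opening': 1.0020155161459343}
```

View pics/top0.png

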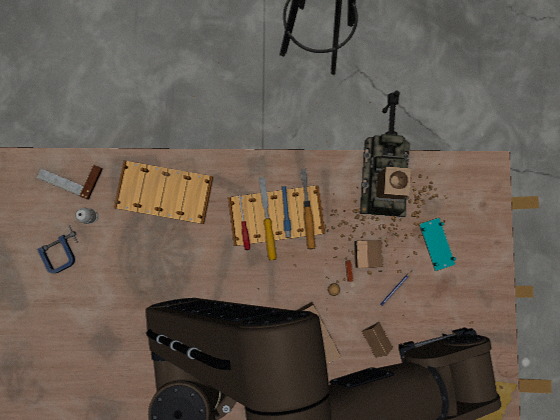

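View pics/scene0.png

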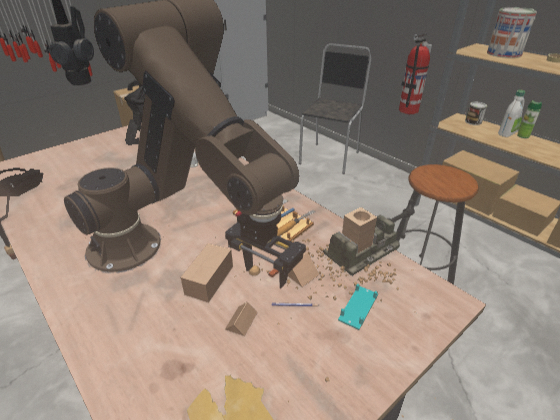

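Top view: the empty rack is at about (163,192). The full rack is at (278,215), holding from left to right the screwdriver (246,235), chisel (270,240), punch (287,210) and gouge (309,225). The turquoise look-alike cradle is at (437,244). The scene view shows the turquoise decoy at (358,306), and the arm hides most of the racks.

```bash
cat > h.py <<'E'
import numpy as np,cv2
from cell import env
np.set_printoptions(suppress=True,precision=2)
def cam(name,st=None):
    c=env.camera_params(name)
    if name!="wrist": return c["mtx"],np.linalg.inv(c["camera_from_world"])
    from scipy.spatial.transform import Rotation as R
    T=np.eye(4);T[:3,:3]=R.from_euler('xyz',st["tcp_rot"]).as_matrix();T[:3,3]=st["eef_pos"]
    return c["mtx"],T@c["mount"]
def ray(K,W,uv,z):
    uv=np.atleast_2d(uv).astype(float)
    r=np.c_[uv,np.ones(len(uv))]@np.linalg.inv(K).T@W[:3,:3].T
    o=W[:3,3]; return o+r*((z-o[2])/r[:,2])[:,None]
E
python3 - <<'E'
from h import *
f=np.load("top0.npz");p=f["p"]
c=p[150:270,105:335]; cv2.imwrite("pics/crop1.png",cv2.resize(c,None,fx=3.4,fy=3.4,interpolation=cv2.INTER_CUBIC)[:,:,::-1])
hsv=cv2.cvtColor(p,cv2.COLOR_RGB2HSV)
for q in [(195,195),(150,180),(278,240),(320,225),(246,235),(271,245),(287,212),(310,235),(60,200),(215,240)]: print(q,hsv[q[1],q[0]],p[q[1],q[0]])
K,W=cam("top")
print(ray(K,W,[(126,160),(213,176),(206,224),(115,207),(163,192)],14))
print(ray(K,W,[(229,199),(322,186),(327,235),(236,248),(278,215)],14))
E
```

```text
(195, 195) [ 17 139 165] [165 125  75]
(150, 180) [ 16 134 164] [164 124  78]
(278, 240) [ 12  82 134] [134 108  91]
(320, 225) [ 17 129 150] [150 117  74]
(246, 235) [  1 162 112] [112  43  41]
(271, 245) [ 20 217 146] [146 106  22]
(287, 212) [106 165  82] [29 54 82]
(310, 235) [ 16 182 123] [123  82  35]
(60, 200) [ 10  75 133] [133 107  94]
(215, 240) [ 12  81 129] [129 105  88]
[[656.84 243.95  14.  ]
 [609.03 -25.08  14.  ]
 [461.22  -7.03  14.  ]
 [511.17 271.73  14.  ]
 [558.36 126.87  14.  ]]
[[ 538.28  -75.57   14.  ]
 [ 580.52 -360.21   14.  ]
 [ 430.37 -375.42   14.  ]
 [ 389.09  -99.57   14.  ]
 [ 490.26 -225.93   14.  ]]
```

View pics/crop1.png

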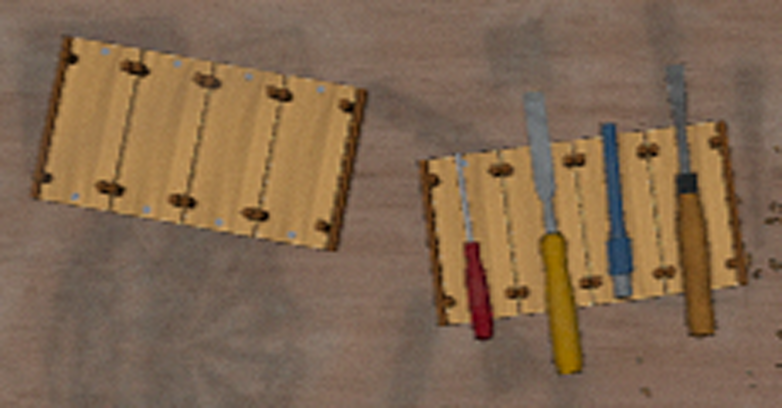

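Crop: both boards show clearly. From left to right the tools are screwdriver, chisel, punch and gouge, so in the new rack they go gouge, punch, chisel, screwdriver. I'll move over the full rack for a close view.

drive_tool(deltas="0.26 0.29 0 0;0.26 0.29 0 0;0.26 0.29 0 0;0.26 0.29 0 0;0.26 0.29 0 0;0.26 0.29 0 0;0.26 0.29 0 0;0.26 0.29 0 -0.01;0.26 0.29 0 -0.01;0.26 0.29 0 -0.009", gripper=0.45)

```text
t: 0.93
eef_pos: [414.8, -314.1, 231.6]
tcp_rot: [-3.141, 0.0, 0.156]
ft_force: [-0.0, -0.4, -0.2]
opening: 0.552
grip_force: 0.0
```

drive_tool(deltas="0.26 0.29 0 0;0.26 0.29 0 0;0.28 0.29 0 0;0 0 0 0;0 0 0 0;0 0 0 0")

```text
t: 1.43
eef_pos: [493.7, -228.7, 231.4]
tcp_rot: [-3.141, 0.001, 0.158]
ft_force: [0.3, 0.1, -0.4]
opening: 0.552
grip_force: 0.0
```

```bash
python3 - <<'E'
from h import *
s=env.state();p,d=env.read_camera("wrist");cv2.imwrite("pics/w1.png",p[:,:,::-1]);np.savez("w1.npz",p=p,d=d,e=s["eef_pos"],r=s["tcp_rot"])
print(s["eef_pos"],s["tcp_rot"],s["joints"],s["opening"])
E
```

```text
[ 493.66 -228.72  231.36] [-3.14  0.    0.16] [-0.56  0.38  1.76 -0.    1.01  0.86] 0.552103061011696
```

View pics/w1.png

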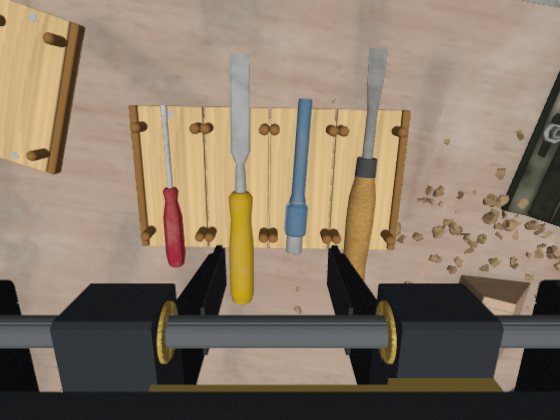

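The wrist view shows the four tools, each turned slightly within its cradle. Left to right: screwdriver (165,107)–(177,266), chisel (240,57)–(242,303), punch (305,100)–(294,254), and gouge with its tip at (377,50) and its handle end hidden by the finger. The board spans (131,107)–(410,250).

```bash
cat > tools.py <<'E'
from h import *
def pts(p,d,e,r):
    K,W=cam("wrist",dict(eef_pos=e,tcp_rot=r))
    v,u=np.mgrid[:420,:560]; X=np.stack([(u-K[0,2])/K[0,0]*d,(v-K[1,2])/K[1,1]*d,d,np.ones_like(d)],-1)@W.T
    return X[...,:3]
def masks(p):
    h=cv2.cvtColor(p,cv2.COLOR_RGB2HSV).astype(int);H,S,V=h[...,0],h[...,1],h[...,2]
    return dict(screwdriver=((H<7)|(H>172))&(S>140)&(V>50),chisel=(H>18)&(H<32)&(S>200)&(V>90),hollow_punch=(H>95)&(H<120)&(S>90)&(V>40),gouge=(H>8)&(H<20)&(S>150)&(V>60))
E
python3 - <<'E'
from tools import *
f=np.load("w1.npz");p,d=f["p"],f["d"];X=pts(p,d,f["e"],f["r"])
M=masks(p);box={"screwdriver":(150,175,195,275),"chisel":(222,180,262,310),"hollow_punch":(282,95,316,236),"gouge":(338,172,380,250)}
tips=dict(screwdriver=[(165,107),(177,266)],chisel=[(240,57),(242,303)],hollow_punch=[(305,100),(294,254)],gouge=[(377,50),(366,165)])
K,W=cam("wrist",dict(eef_pos=f["e"],tcp_rot=f["r"]))
for n,b in box.items():
    m=np.zeros((420,560),np.uint8);m[b[1]:b[3],b[0]:b[2]]=M[n][b[1]:b[3],b[0]:b[2]]
    q,l,st,c=cv2.connectedComponentsWithStats(m);k=1+np.argmax(st[1:,4]);m=l==k
    P=X[m&(d>0)]; P=P[P[:,2]>17]
    vx,vy,x0,y0=cv2.fitLine(P[:,:2].astype(np.float32),cv2.DIST_L2,0,.01,.01).ravel()
    if vx<0:vx,vy=-vx,-vy
    a=(P[:,:2]-[x0,y0])@[vx,vy]; w=(P[:,:2]-[x0,y0])@[-vy,vx]
    lo,hi=np.percentile(a,[.5,99.5])
    print(n,len(P),"yaw %.3f"%np.arctan2(vy,vx),"cent",x0,y0,"ends",lo,hi,"w",np.percentile(w,[2,98]),"ztop",np.percentile(P[:,2],[5,50,95]), "px",st[k][:4])
    for uv in tips[n]:
        z=27; R=ray(K,W,uv,z)[0]; print("  ray",uv,R,"depthpt",X[uv[1],uv[0]],"along",(R[:2]-[x0,y0])@[vx,vy], "off",(R[:2]-[x0,y0])@[-vy,vx])
print("board z",np.median(X[170:190,185:200,2]), "table",np.median(X[260:280,90:120,2]))
c=ray(K,W,[(131,107),(410,111),(399,250),(142,248)],14);print("rack",c,c.mean(0),np.arctan2(*(c[0]-c[3])[1::-1]),np.arctan2(*(c[1]-c[2])[1::-1]), np.linalg.norm(c[0]-c[1]),np.linalg.norm(c[0]-c[3]))
E
```

```text
screwdriver 970 yaw 0.169 cent 427.70297 -130.74678 ends -39.92600635564737 43.67286447105103 w [-7.31 10.34] ztop [25.73 30.38 34.4 ] px [163 188  22  79]
  ray (165, 107) [ 549.73 -112.14   27.  ] depthpt [ 549.35 -110.52   21.4 ] along 123.41688239751784 off -2.21568961895282
  ray (177, 266) [ 385.29 -136.62   27.  ] depthpt [ 388.18 -137.83   32.5 ] along -42.800562985949405 off 1.3565971086778448
chisel 1131 yaw 0.143 cent 423.20023 -203.29442 ends -65.04038344117339 56.47230873286052 w [-10.46  12.54] ztop [33.06 37.08 40.63] px [229 192  24 112]
  ray (240, 57) [ 604.82 -176.97   27.  ] depthpt [ 605.75 -175.81   16.28] along 183.51731625235695 off 0.11276248531961172
  ray (242, 303) [ 351.23 -212.28   27.  ] depthpt [ 358.8  -212.39   39.18] along -72.51364577051142 off 1.3899501425174439
hollow_punch 628 yaw 0.079 cent 540.0393 -245.5941 ends -60.55385956881689 37.30206729793015 w [-6.92  5.33] ztop [24.58 27.66 31.37] px [290 100  21 102]
  ray (305, 100) [ 577.08 -242.65   27.  ] depthpt [ 577.07 -242.58   27.97] along 37.15952491552437 off 0.004338918114207942
  ray (294, 254) [ 419.31 -259.63   27.  ] depthpt [ 407.73 -262.92    0.16] along -121.46064018953798 off -4.450472651406515
gouge 31 yaw 0.058 cent 453.7763 -308.47662 ends -10.569475511346067 8.618125517617536 w [-1.07  1.12] ztop [30.34 32.44 36.18] px [345 226   5  17]
  ray (377, 50) [ 630.44 -299.62   27.  ] depthpt [ 631.78 -301.6    18.52] along 176.88122633294014 off -1.4103178742026383
  ray (366, 165) [ 525.63 -313.93   27.  ] depthpt [ 527.33 -310.46   39.64] along 71.41101035672634 off -9.616719493769462
board z 14.739726967327016 table 0.7742385419533093
rack [[ 543.55  -75.24   14.  ]
 [ 583.36 -348.17   14.  ]
 [ 436.87 -375.42   14.  ]
 [ 394.2   -93.73   14.  ]] [ 489.49 -223.14   14.  ] 0.12319604249835893 0.18397134483902322 275.81357924568914 150.48852767069698
```

```bash
python3 - <<'E'
from tools import *
f=np.load("w1.npz");p,d=f["p"],f["d"];X=pts(p,d,f["e"],f["r"])
K,W=cam("wrist",dict(eef_pos=f["e"],tcp_rot=f["r"]))
def rows(n,vr,u0,u1,zmin,zp):
    L=[]
    for v in vr:
        u=np.where((X[v,u0:u1,2]>zmin)&(d[v,u0:u1]>0))[0]+u0
        if len(u)>2: L.append(((u.min()+u.max())/2,v,u.max()-u.min()+1))
    L=np.array(L);P=ray(K,W,L[:,:2],zp)
    k=np.polyfit(P[:,0],P[:,1],1);print(n,len(L),"yaw",np.arctan(k[0]),"width px",L[::8,2],"y at x:",[(x,round(np.polyval(k,x),1)) for x in (440,460,480,500)],"res",np.std(P[:,1]-np.polyval(k,P[:,0])))
rows("punch shank",range(106,200,2),286,318,21,25)
rows("punch collar",range(206,236,2),280,312,21,28)
rows("gouge handle",range(180,236,2),335,385,24,29)
rows("gouge blade",range(60,120,2),355,395,17,20)
rows("chisel handle",range(200,290,2),222,262,22,28)
rows("chisel blade",range(60,95,2),222,262,5,18)
rows("screw handle",range(192,260,2),155,195,21,26)
E
```

```text
punch shank 47 yaw 0.09977846755893378 width px [14. 14. 14. 13. 14. 14.] y at x: [(440, np.float64(-256.7)), (460, np.float64(-254.7)), (480, np.float64(-252.7)), (500, np.float64(-250.6))] res 0.1956729099164446
punch collar 15 yaw 0.12261918371895683 width px [22. 22.] y at x: [(440, np.float64(-256.8)), (460, np.float64(-254.3)), (480, np.float64(-251.9)), (500, np.float64(-249.4))] res 0.38695903867428577
gouge handle 28 yaw 0.10512891241102855 width px [21. 27. 28. 27.] y at x: [(440, np.float64(-322.4)), (460, np.float64(-320.3)), (480, np.float64(-318.2)), (500, np.float64(-316.1))] res 1.0342997824308453
gouge blade 30 yaw 0.15408497079910638 width px [18. 16. 13. 10.] y at x: [(440, np.float64(-331.7)), (460, np.float64(-328.6)), (480, np.float64(-325.5)), (500, np.float64(-322.4))] res 1.2692727664795957
chisel handle 45 yaw 0.07148757255500006 width px [24. 21. 32. 32. 32. 32.] y at x: [(440, np.float64(-199.5)), (460, np.float64(-198.0)), (480, np.float64(-196.6)), (500, np.float64(-195.2))] res 2.2898430836425065
chisel blade 18 yaw 0.12918444986169195 width px [20. 20. 20.] y at x: [(440, np.float64(-197.0)), (460, np.float64(-194.4)), (480, np.float64(-191.8)), (500, np.float64(-189.2))] res 1.7006176598134945e-14
screw handle 34 yaw 0.15207316086505165 width px [16. 16. 19. 20. 18.] y at x: [(440, np.float64(-127.4)), (460, np.float64(-124.3)), (480, np.float64(-121.2)), (500, np.float64(-118.2))] res 0.2026492725355783
```

drive_tool(deltas="0.08 0.4 0 -0.0115;0.08 0.4 0 -0.0115;0.08 0.4 0 -0.0115;0.08 0.4 0 -0.0115;0.08 0.4 0 -0.0115;0.08 0.4 0 -0.0115;0.08 0.4 0 -0.0115;0.08 0.4 0 -0.0115;0.08 0.4 0 -0.0115;0 0 0 0")

```text
t: 2.32
eef_pos: [566.6, 135.2, 231.6]
tcp_rot: [-3.141, -0.0, -0.168]
ft_force: [0.1, 0.1, -0.6]
opening: 0.551
grip_force: 0.0
```

drive_tool(deltas="0 0 0 0;0 0 0 0;0 0 0 0")

```text
t: 2.57
eef_pos: [565.9, 129.4, 231.7]
tcp_rot: [3.141, 0.0, -0.169]
ft_force: [0.7, 0.2, 0.5]
opening: 0.548
grip_force: 0.0
```

```bash
python3 - <<'E'
from h import *
s=env.state();p,d=env.read_camera("wrist");cv2.imwrite("pics/w2.png",p[:,:,::-1]);np.savez("w2.npz",p=p,d=d,e=s["eef_pos"],r=s["tcp_rot"])
print(s["eef_pos"],s["tcp_rot"],s["joints"],s["opening"])
E
```

```text
[565.89 129.38 231.69] [ 3.14  0.   -0.17] [ 0.11  0.43  1.67 -0.    1.04  1.85] 0.548273422148733
```

View pics/w2.png

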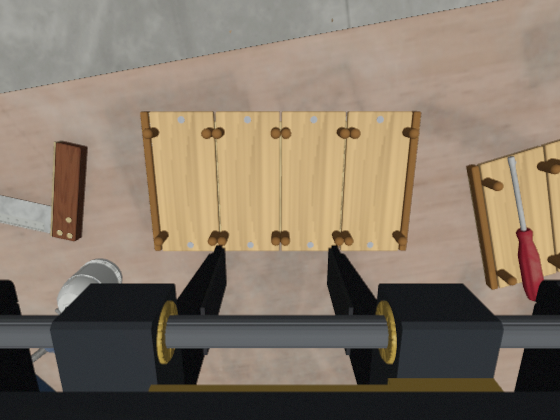

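The wrist view shows the empty board from (146,112) to (418,112) at the far edge and (158,250) to (406,250) at the near edge. Its centre groove is at u≈281.

```bash
python3 - <<'E'
from h import *
f=np.load("w2.npz");K,W=cam("wrist",dict(eef_pos=f["e"],tcp_rot=f["r"]))
from tools import pts
X=pts(f["p"],f["d"],f["e"],f["r"])
P=ray(K,W,[(213,112),(281,112),(347,112),(220,250),(281,250),(341,250)],14)
print(P);c=P.mean(0)
a=(P[:3]-P[3:]).mean(0);b=(P[[0,3]]-P[[2,5]]).mean(0)
print("centre",c,"yaw len",np.arctan2(a[1],a[0]),np.linalg.norm(a),"yaw row",np.arctan2(-b[0],b[1]),np.linalg.norm(b),"boardz",np.median(X[170:200,235:270,2]))
# peg tops by height, own centroid
m=((X[...,2]>28)&(X[...,2]<48)).astype(np.uint8);m[256:]=0;m[:,:120]=0;m[:,440:]=0
n,l,s,cc=cv2.connectedComponentsWithStats(m)
for i in range(1,n):
    if s[i,4]>15: print(s[i,4],cc[i],ray(K,W,cc[i],37)[0][:2])
f=np.load("w1.npz");K,W=cam("wrist",dict(eef_pos=f["e"],tcp_rot=f["r"]))
P=ray(K,W,[(204,108),(269,108),(336,110),(207,248),(268,249),(329,250)],14);print("old",P.mean(0),P)
E
```

```text
[[644.26 179.47  14.  ]
 [632.91 113.    14.  ]
 [621.88  48.47  14.  ]
 [498.21 204.15  14.  ]
 [486.8  137.39  14.  ]
 [475.57  71.71  14.  ]]
centre [559.94 125.7   14.  ] yaw len -0.1634312436852621 148.12787033030102 yaw row -0.16924748116493563 133.62942456317398 boardz 14.815360733403054
115 [148.38 132.92] [635.96 239.93]
193 [211.74 132.92] [625.87 180.88]
183 [280.6 132.9] [614.93 116.68]
196 [349.33 132.91] [603.97  52.61]
114 [412.76 132.81] [593.96  -6.54]
96 [159.08 239.78] [529.12 258.23]
176 [217.33 239.72] [519.06 198.94]
172 [280.26 239.64] [508.19 134.89]
179 [343.22 239.63] [497.25  70.81]
98 [401.39 239.52] [487.25  11.6 ]
old [ 489.38 -221.53   14.  ] [[ 554.02 -146.8    14.  ]
 [ 564.17 -210.2    14.  ]
 [ 572.76 -275.94   14.  ]
 [ 405.61 -165.14   14.  ]
 [ 415.11 -232.04   14.  ]
 [ 424.63 -299.05   14.  ]]
```

drive_tool(deltas="-0.07 -0.373 -0.085 0.0074;-0.07 -0.373 -0.085 0.0074;-0.07 -0.373 -0.085 0.0074;-0.07 -0.373 -0.085 0.0074;-0.07 -0.373 -0.085 0.0074;-0.07 -0.373 -0.085 0.0074;-0.07 -0.373 -0.085 0.0074;-0.07 -0.373 -0.085 0.0074;-0.07 -0.373 -0.085 0.0074;-0.07 -0.373 -0.085 0.0074")

```text
t: 3.45
eef_pos: [494.4, -244.8, 146.6]
tcp_rot: [3.141, -0.0, 0.064]
ft_force: [0.7, 0.3, 0.0]
opening: 0.553
grip_force: 0.0
```

drive_tool(deltas="-0.07 -0.373 -0.085 0.0074;-0.06 -0.373 -0.085 0.0074;0 0 0 0;0 0 0 0;0 0 0 0")

```text
t: 3.87
eef_pos: [482.1, -316.9, 129.7]
tcp_rot: [-3.141, 0.0, 0.109]
ft_force: [0.7, 0.6, 0.6]
opening: 0.549
grip_force: 0.0
```

```bash
python3 - <<'E'
from h import *
s=env.state();p,d=env.read_camera("wrist");cv2.imwrite("pics/w3.png",p[:,:,::-1]);np.savez("w3.npz",p=p,d=d,e=s["eef_pos"],r=s["tcp_rot"])
print(s["eef_pos"],s["tcp_rot"],s["opening"])
E
```

```text
[ 482.07 -316.86  129.74] [-3.14  0.    0.11] 0.5488538649930647
```

View pics/w3.png

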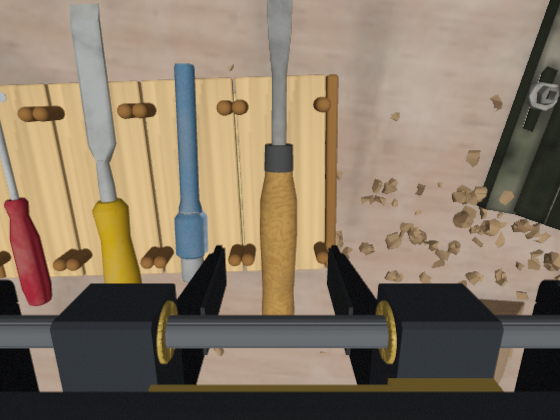

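The gouge lies midway between the fingertips (222,250)/(331,250), with its axis vertical at u≈279. I'll descend now.

drive_tool(deltas="0.03 -0.01 -0.3 0;0 0 -0.3 0;0 0 -0.2 0;0 0 -0.15 0;0 0 0 0;0 0 0 0")

```text
t: 4.42
eef_pos: [486.2, -316.5, 34.9]
tcp_rot: [-3.141, 0.0, 0.113]
ft_force: [0.9, -0.8, -0.1]
opening: 0.554
grip_force: 0.0
```

drive_tool(deltas="0 0 0 0;0 0 0 0;0 0 0 0;0 0 0 0;0 0 0 0;0 0 0 0", gripper=1)

```text
t: 4.92
eef_pos: [486.1, -317.5, 35.3]
tcp_rot: [3.141, -0.001, 0.111]
ft_force: [-1.2, 0.4, 5.8]
opening: 0.271
grip_force: 29.8
```

drive_tool(deltas="0 0 0.1 0;0 0 0.2 0;0 0 0.3 0;0 0 0.3 0;0 0 0 0")

```text
t: 5.33
eef_pos: [487.4, -318.6, 130.2]
tcp_rot: [3.136, -0.005, 0.112]
ft_force: [1.0, -0.8, -0.6]
opening: 0.273
grip_force: 29.8
```

drive_tool(deltas="0.047 0.389 0 -0.0063;0.047 0.389 0 -0.0063;0.047 0.389 0 -0.0063;0.047 0.389 0 -0.0063;0.047 0.389 0 -0.0063;0.047 0.389 0 -0.0063;0.047 0.389 0 -0.0063;0.047 0.389 0 -0.0063;0.047 0.389 0 -0.0063;0.047 0.389 0 -0.0063")

```text
t: 6.17
eef_pos: [532.6, 73.6, 124.7]
tcp_rot: [3.141, 0.0, -0.087]
ft_force: [0.6, -0.4, -1.1]
opening: 0.268
grip_force: 29.8
```

drive_tool(deltas="0.047 0.389 0 -0.0063;0.047 0.389 0 -0.0063;0.047 0.389 0 -0.0063;0.047 0.389 0 -0.0063;0 0 0 0;0 0 0 0;0 0 0 0")

```text
t: 6.75
eef_pos: [551.2, 226.9, 124.4]
tcp_rot: [3.141, 0.001, -0.165]
ft_force: [-1.0, -0.8, -2.7]
opening: 0.27
grip_force: 29.8
```

```bash
python3 - <<'E'
from h import *
s=env.state();p,d=env.read_camera("wrist");cv2.imwrite("pics/w4.png",p[:,:,::-1]);np.savez("w4.npz",p=p,d=d,e=s["eef_pos"],r=s["tcp_rot"])
print(s["eef_pos"],s["tcp_rot"],s["opening"])
E
```

```text
[551.24 226.9  124.37] [ 3.14  0.   -0.16] 0.27027214073782285
```

View pics/w4.png

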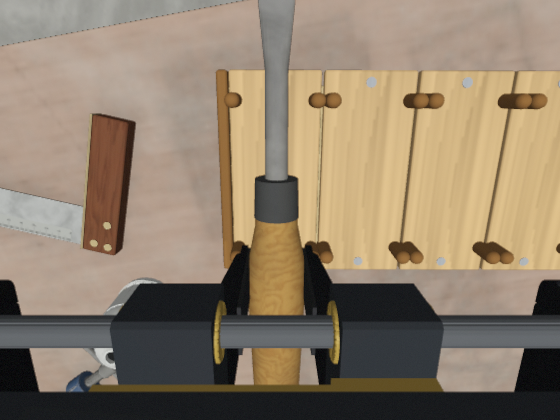

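The gouge hangs straight at u≈276, midway between the pegs at (233,100) and (318,100), so I'll lower it.

drive_tool(deltas="0.01 0 -0.3 0;0 0 -0.3 0;0 0 -0.18 0;0 0 -0.1 0;0 0 0 0;0 0 0 0;0 0 0 0")

```text
t: 7.38
eef_pos: [553.3, 226.8, 37.7]
tcp_rot: [-3.141, -0.001, -0.166]
ft_force: [-0.7, -0.0, -1.7]
opening: 0.272
grip_force: 29.9
```

drive_tool(deltas="0 0 -0.02 0;0 0 0 0;0 0 0 0")

```text
t: 7.63
eef_pos: [552.8, 227.3, 35.2]
tcp_rot: [-3.141, -0.001, -0.165]
ft_force: [0.3, 0.2, -1.6]
opening: 0.274
grip_force: 29.9
```

drive_tool(deltas="0 0 0 0;0 0 0 0;0 0 0 0;0 0 0 0", gripper=0.45)

```text
t: 7.97
eef_pos: [552.8, 227.3, 34.8]
tcp_rot: [-3.142, -0.0, -0.166]
ft_force: [-0.0, 0.6, -0.0]
opening: 0.494
grip_force: 0.0
```

drive_tool(deltas="0 0 0.15 0;0 0 0.4 0;0 0 0.4 0;0 0 0 0")

```text
t: 8.3
eef_pos: [555.3, 228.1, 136.4]
tcp_rot: [-3.137, -0.009, -0.165]
ft_force: [1.1, 0.6, 1.4]
opening: 0.552
grip_force: 0.0
```

drive_tool(deltas="-0.045 -0.398 0 0.0071;-0.045 -0.398 0 0.0071;-0.045 -0.398 0 0.0071;-0.045 -0.398 0 0.0071;-0.045 -0.398 0 0.0071;-0.045 -0.398 0 0.0071;-0.045 -0.398 0 0.0071;-0.045 -0.398 0 0.0071;-0.045 -0.398 0 0.0071;-0.045 -0.398 0 0.0071")

```text
t: 9.13
eef_pos: [507.2, -172.7, 129.7]
tcp_rot: [3.141, -0.0, 0.059]
ft_force: [1.3, 0.1, -0.2]
opening: 0.55
grip_force: 0.0
```

drive_tool(deltas="-0.045 -0.398 0 0.0071;-0.045 -0.398 0 0.0071;0 0 0 0;0 0 0 0;0 0 0 0")

```text
t: 9.55
eef_pos: [498.5, -250.1, 129.5]
tcp_rot: [-3.141, 0.0, 0.101]
ft_force: [-0.2, 1.2, -0.1]
opening: 0.552
grip_force: 0.0
```

```bash
cat > look.py <<'E'
import sys
from h import *
n=sys.argv[1]
s=env.state();p,d=env.read_camera("wrist");cv2.imwrite(f"pics/{n}.png",p[:,:,::-1]);np.savez(n+".npz",p=p,d=d,e=s["eef_pos"],r=s["tcp_rot"])
print(s["eef_pos"],s["tcp_rot"],s["opening"])
E
python3 look.py w5
```

```text
[ 498.46 -250.05  129.47] [-3.14  0.    0.1 ] 0.5515869178685483
```

View pics/w5.png

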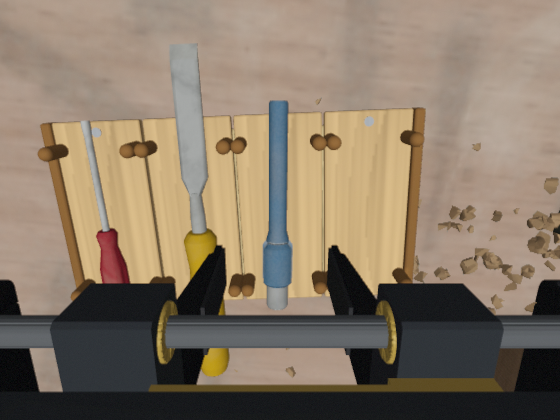

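The punch is centred at u≈278 and upright between the fingers, so I'll grasp it.

drive_tool(deltas="0 -0.005 -0.3 0;0 0 -0.3 0;0 0 -0.2 0;0 0 -0.15 0;0 0 0 0;0 0 0 0")

```text
t: 10.1
eef_pos: [498.9, -249.3, 34.2]
tcp_rot: [-3.141, 0.001, 0.104]
ft_force: [-0.1, 0.7, 0.4]
opening: 0.55
grip_force: 0.0
```

drive_tool(deltas="0 0 0 0;0 0 0 0;0 0 0 0;0 0 0 0;0 0 0 0;0 0 0 0;0 0 0 0", gripper=1)

```text
t: 10.68
eef_pos: [498.7, -250.9, 34.8]
tcp_rot: [3.141, -0.0, 0.102]
ft_force: [-0.6, -1.0, 0.8]
opening: 0.125
grip_force: 30.0
```

drive_tool(deltas="0 0 0.1 0;0 0 0.2 0;0 0 0.3 0;0 0 0.3 0;0 0 0 0")

```text
t: 11.1
eef_pos: [500.3, -251.9, 130.1]
tcp_rot: [3.137, -0.006, 0.102]
ft_force: [0.6, -0.7, -1.8]
opening: 0.122
grip_force: 30.0
```

drive_tool(deltas="0.061 0.372 0 -0.0078;0.061 0.372 0 -0.0078;0.061 0.372 0 -0.0078;0.061 0.372 0 -0.0078;0.061 0.372 0 -0.0078;0.061 0.372 0 -0.0078;0.061 0.372 0 -0.0078;0.061 0.372 0 -0.0078;0.061 0.372 0 -0.0078;0.061 0.372 0 -0.0078")

```text
t: 11.93
eef_pos: [559.5, 123.0, 124.7]
tcp_rot: [3.141, 0.0, -0.144]
ft_force: [0.7, -0.7, -1.4]
opening: 0.123
grip_force: 30.0
```

drive_tool(deltas="0.061 0.372 0 -0.0078;0 0 0 0;0 0 0 0;0 0 0 0")

```text
t: 12.27
eef_pos: [565.4, 158.1, 124.4]
tcp_rot: [3.141, 0.001, -0.167]
ft_force: [0.0, -0.7, -2.6]
opening: 0.123
grip_force: 30.0
```

```bash
python3 look.py w6
```

```text
[565.38 158.09 124.45] [ 3.14  0.   -0.17] 0.12347105205556479
```

View pics/w6.png

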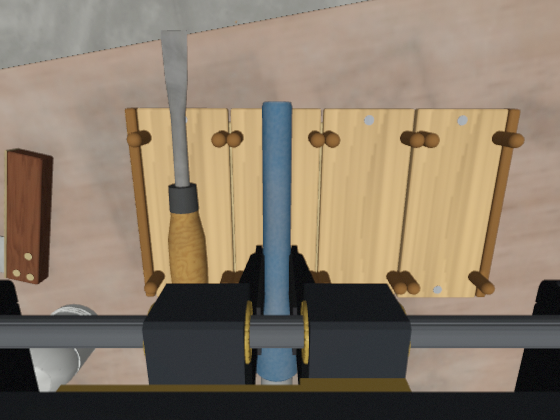

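The gouge lies in the first place at (182,190). The punch hangs at u≈277, midway between the pegs at (234,139) and (318,139), so I'll lower it.

drive_tool(deltas="0.005 0 -0.3 0;0 0 -0.3 0;0 0 -0.19 0;0 0 -0.1 0;0 0 0 0;0 0 0 0;0 0 0 0")

```text
t: 12.9
eef_pos: [566.7, 157.7, 36.3]
tcp_rot: [-3.141, -0.001, -0.168]
ft_force: [0.3, 0.5, -2.7]
opening: 0.125
grip_force: 30.0
```

drive_tool(deltas="0 0 -0.01 0;0 0 0 0;0 0 0 0")

```text
t: 13.15
eef_pos: [566.4, 158.3, 35.1]
tcp_rot: [-3.141, -0.001, -0.167]
ft_force: [0.1, -0.7, -1.3]
opening: 0.125
grip_force: 30.0
```

drive_tool(deltas="0 0 0 0;0 0 0 0;0 0 0 0;0 0 0 0", gripper=0.45)

```text
t: 13.48
eef_pos: [566.4, 158.4, 34.8]
tcp_rot: [3.142, -0.0, -0.167]
ft_force: [0.3, 0.0, 0.2]
opening: 0.352
grip_force: 0.0
```

drive_tool(deltas="0 0 0.15 0;0 0 0.4 0;0 0 0.4 0;0 0 0 0")

```text
t: 13.82
eef_pos: [568.9, 158.9, 136.3]
tcp_rot: [-3.139, -0.009, -0.167]
ft_force: [0.5, 1.1, 0.6]
opening: 0.55
grip_force: 0.0
```

drive_tool(deltas="-0.11 -0.356 0 0.0098;-0.11 -0.356 0 0.0098;-0.11 -0.356 0 0.0098;-0.11 -0.356 0 0.0098;-0.11 -0.356 0 0.0098;-0.11 -0.356 0 0.0098;-0.11 -0.356 0 0.0098;-0.11 -0.356 0 0.0098;-0.11 -0.356 0 0.0098;-0.11 -0.356 0 0.0098")

```text
t: 14.65
eef_pos: [455.6, -199.3, 129.7]
tcp_rot: [3.141, -0.0, 0.142]
ft_force: [1.7, -0.3, 1.1]
opening: 0.547
grip_force: 0.0
```

drive_tool(deltas="0 0 0 0;0 0 0 0;0 0 0 0")

```text
t: 14.9
eef_pos: [456.3, -197.5, 129.6]
tcp_rot: [-3.142, -0.0, 0.139]
ft_force: [-0.1, 0.4, -0.9]
opening: 0.549
grip_force: 0.0
```

```bash
python3 look.py w7
```

```text
[ 456.27 -197.52  129.62] [-3.14 -0.    0.14] 0.5489253213404809
```

View pics/w7.png

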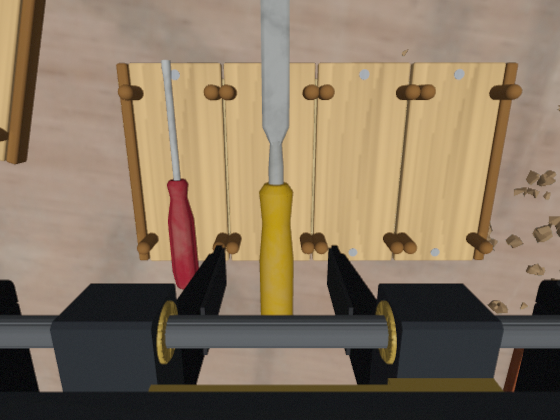

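The chisel is centred at u≈276 and straight, so I'll grasp it.

drive_tool(deltas="0 0 -0.3 0;0 0 -0.3 0;0 0 -0.2 0;0 0 -0.15 0;0 0 0 0;0 0 0 0")

```text
t: 15.45
eef_pos: [456.5, -196.4, 34.1]
tcp_rot: [-3.141, 0.001, 0.142]
ft_force: [-0.1, 0.0, 0.6]
opening: 0.553
grip_force: 0.0
```

drive_tool(deltas="0 0 0 0;0 0 0 0;0 0 0 0;0 0 0 0;0 0 0 0;0 0 0 0", gripper=1)

```text
t: 15.95
eef_pos: [456.4, -197.7, 35.1]
tcp_rot: [3.141, -0.0, 0.14]
ft_force: [-0.4, 2.4, 4.7]
opening: 0.252
grip_force: 30.0
```

drive_tool(deltas="0 0 0.1 0;0 0 0.2 0;0 0 0.3 0;0 0 0.3 0;0 0 0 0")

```text
t: 16.37
eef_pos: [457.8, -198.5, 129.6]
tcp_rot: [3.137, -0.005, 0.14]
ft_force: [0.5, -0.7, -1.5]
opening: 0.254
grip_force: 30.0
```

drive_tool(deltas="0.096 0.368 0 -0.01225;0.096 0.368 0 -0.01225;0.096 0.368 0 -0.01225;0.096 0.368 0 -0.01225;0.096 0.368 0 -0.01225;0.096 0.368 0 -0.01225;0.096 0.368 0 -0.01225;0.096 0.368 0 -0.01225;0 0 0 0;0 0 0 0")

```text
t: 17.2
eef_pos: [532.8, 98.4, 124.3]
tcp_rot: [3.141, 0.001, -0.164]
ft_force: [-1.0, -0.8, -2.3]
opening: 0.256
grip_force: 30.0
```

drive_tool(deltas="0 0 0 0;0 0 0 0")

```text
t: 17.37
eef_pos: [532.7, 95.8, 124.5]
tcp_rot: [3.141, 0.001, -0.168]
ft_force: [-0.6, -0.8, -1.8]
opening: 0.255
grip_force: 30.0
```

```bash
python3 look.py w8
```

```text
[532.72  95.76 124.51] [ 3.14  0.   -0.17] 0.2552838345949042
```

View pics/w8.png

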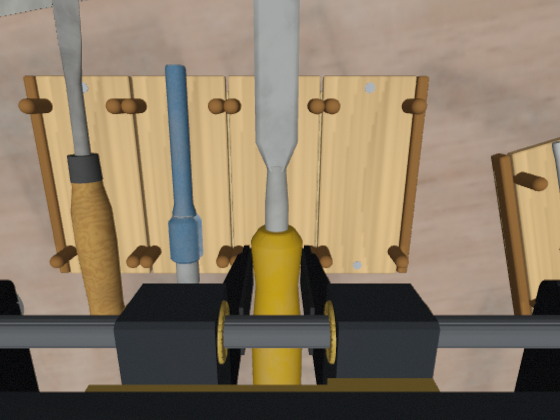

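The punch lies straight in place 2. The chisel hangs at u≈276, midway between the pegs at (232,106) and (317,106), so I'll lower it.

drive_tool(deltas="0.005 0.01 -0.3 0;0 0 -0.3 0;0 0 -0.19 0;0 0 -0.1 0;0 0 0 0;0 0 0 0;0 0 0 0")

```text
t: 18.0
eef_pos: [534.0, 97.2, 36.3]
tcp_rot: [-3.141, -0.001, -0.168]
ft_force: [-0.4, 0.1, -1.0]
opening: 0.253
grip_force: 30.0
```

drive_tool(deltas="0 0 -0.01 0;0 0 0 0;0 0 0 0")

```text
t: 18.25
eef_pos: [533.8, 97.7, 35.1]
tcp_rot: [-3.142, -0.001, -0.167]
ft_force: [0.6, 0.1, -2.1]
opening: 0.254
grip_force: 30.0
```

drive_tool(deltas="0 0 0 0;0 0 0 0;0 0 0 0;0 0 0 0", gripper=0.45)

```text
t: 18.58
eef_pos: [533.7, 97.8, 34.8]
tcp_rot: [3.142, -0.0, -0.167]
ft_force: [0.5, 0.7, 0.1]
opening: 0.48
grip_force: 0.0
```

drive_tool(deltas="0 0 0.15 0;0 0 0.4 0;0 0 0.4 0;0 0 0 0")

```text
t: 18.92
eef_pos: [536.1, 98.0, 135.9]
tcp_rot: [-3.14, -0.009, -0.167]
ft_force: [0.5, 0.8, 0.3]
opening: 0.55
grip_force: 0.0
```

drive_tool(deltas="-0.124 -0.32 0 0.01464;-0.124 -0.32 0 0.01464;-0.124 -0.32 0 0.01464;-0.124 -0.32 0 0.01464;-0.124 -0.32 0 0.01464;-0.124 -0.32 0 0.01464;-0.124 -0.32 0 0.01464;0 0 0 0;0 0 0 0;0 0 0 0")

```text
t: 19.75
eef_pos: [447.0, -126.1, 129.7]
tcp_rot: [3.141, -0.0, 0.153]
ft_force: [0.1, 0.7, 0.3]
opening: 0.553
grip_force: 0.0
```

```bash
python3 look.py w9
```

```text
[ 446.95 -126.11  129.75] [ 3.14 -0.    0.15] 0.552874880688322
```

View pics/w9.png

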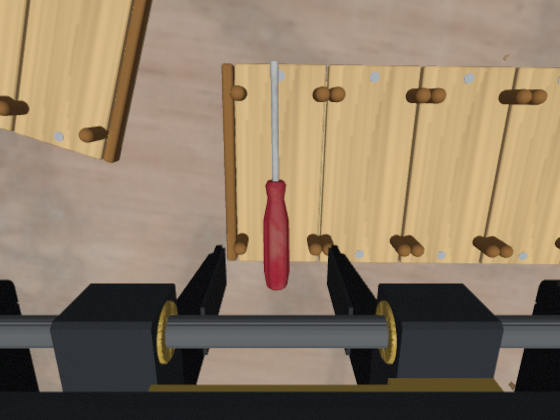

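The screwdriver is centred at u≈276 and straight, so I'll grasp it.

drive_tool(deltas="0 0 -0.3 0;0 0 -0.3 0;0 0 -0.2 0;0 0 -0.15 0;0 0 0 0;0 0 0 0")

```text
t: 20.3
eef_pos: [447.0, -125.1, 34.1]
tcp_rot: [-3.141, 0.001, 0.156]
ft_force: [-0.4, 0.2, 0.0]
opening: 0.548
grip_force: 0.0
```

drive_tool(deltas="0 0 0 0;0 0 0 0;0 0 0 0;0 0 0 0;0 0 0 0;0 0 0 0;0 0 0 0", gripper=1)

```text
t: 20.88
eef_pos: [446.9, -126.3, 34.9]
tcp_rot: [3.141, -0.0, 0.154]
ft_force: [0.7, 1.3, 3.7]
opening: 0.184
grip_force: 30.0
```

drive_tool(deltas="0 0 0.1 0;0 0 0.2 0;0 0 0.3 0;0 0 0.3 0;0 0 0 0")

```text
t: 21.3
eef_pos: [448.3, -126.9, 128.8]
tcp_rot: [3.138, -0.005, 0.155]
ft_force: [-0.1, 0.8, -0.6]
opening: 0.185
grip_force: 30.0
```

drive_tool(deltas="0.153 0.316 0 -0.0205;0.153 0.316 0 -0.0205;0.153 0.316 0 -0.0205;0.153 0.316 0 -0.0205;0.153 0.316 0 -0.0205;0 0 0 0;0 0 0 0;0 0 0 0")

```text
t: 21.97
eef_pos: [522.8, 31.6, 124.1]
tcp_rot: [3.141, 0.001, -0.166]
ft_force: [-0.7, -0.5, -1.2]
opening: 0.189
grip_force: 30.0
```

```bash
python3 look.py w10
```

```text
[522.8   31.63 124.09] [ 3.14  0.   -0.17] 0.1890200664653043
```

View pics/w10.png

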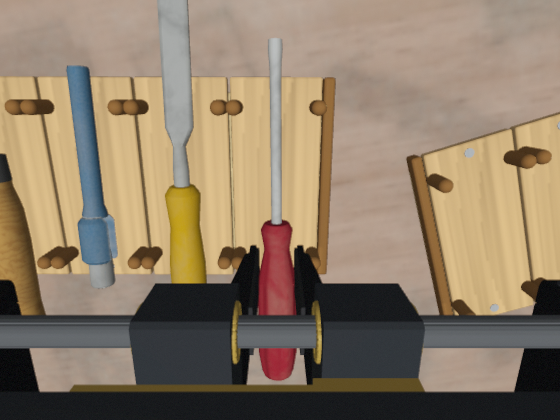

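The chisel lies in place 3. The screwdriver hangs at u≈276, between the pegs at (234,107) and (318,107), so I'll lower it.

drive_tool(deltas="0.005 0 -0.3 0;0 0 -0.3 0;0 0 -0.19 0;0 0 -0.1 0;0 0 0 0;0 0 0 0;0 0 0 0")

```text
t: 22.6
eef_pos: [524.1, 31.2, 36.3]
tcp_rot: [-3.142, -0.001, -0.168]
ft_force: [-0.4, 0.1, -1.1]
opening: 0.186
grip_force: 30.0
```

drive_tool(deltas="0 0 -0.01 0;0 0 0 0;0 0 0 0")

```text
t: 22.85
eef_pos: [524.0, 31.7, 35.1]
tcp_rot: [3.142, -0.001, -0.167]
ft_force: [1.3, 0.0, 0.0]
opening: 0.184
grip_force: 30.0
```

drive_tool(deltas="0 0 0 0;0 0 0 0;0 0 0 0;0 0 0 0;0 0 0 0", gripper=0.45)

```text
t: 23.27
eef_pos: [523.8, 31.8, 34.7]
tcp_rot: [3.142, -0.0, -0.167]
ft_force: [0.3, -0.4, -0.3]
opening: 0.48
grip_force: 0.0
```

drive_tool(deltas="0 0 0.15 0;0 0 0.4 0;0 0 0.4 0;0.05 0.3 0.2 0;0.05 0.3 0.2 0;0.05 0.2 0.3 0;0.05 0.2 0.3 0;0 0 0 0;0 0 0 0;0 0 0 0")

```text
t: 24.1
eef_pos: [543.3, 131.5, 229.0]
tcp_rot: [3.141, 0.001, -0.167]
ft_force: [1.1, -0.6, -0.2]
opening: 0.553
grip_force: 0.0
```

```bash
python3 look.py w11; sed -n 1p h.py >/dev/null
```

```text
[543.26 131.52 228.97] [ 3.14  0.   -0.17] 0.5527572798116479
```

View pics/w11.png

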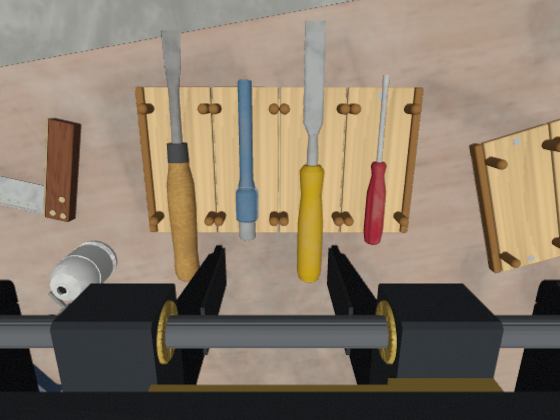

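Last view: gouge, punch, chisel and screwdriver lie from left to right in the new rack, each between its pegs, straight and centred. The gripper is clear of everything.

```bash
python3 -c "
from cell import env
print(env.job_done())"
```

```text
the job is handed in; nothing more can be done
None
```

All four tools now lie in the new rack in reverse order (left to right: gouge, punch, chisel, screwdriver), and the job was handed in at about 24 s of the 106 s allowed; no verdict was returned.

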